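# Give each restored pot its own lid

### The job

The lids of the three clay pots are mixed up: one lies on the wrong pot and the others are scattered on the bench, together with a spare square lid that fits none of them. Put each pot's own lid on it so that it sits fully home and level, lowering it gently, and leave the spare lid, the other things on the bench and the pots themselves where they stand.

Things in the scene. Friction and masses are not known exactly. Their poses are not given: they have to be found in the camera images.
- pot_big_rim (a point): big round plain terracotta pot, 74 mm tall, 88 mm across the belly, loose, 0.45 kg. This point: centre of the mouth at rim height. Mouth 66 mm inside, rim 80 mm outside. z up.
- pot_small_rim (a point): small round plain terracotta pot, 62 mm tall, 68 mm across the belly, loose, 0.3 kg. This point: centre of the mouth at rim height. Mouth 46 mm inside, rim 58 mm outside. z up.
- pot_oblong_rim (a point): oblong plain terracotta pot, 62 mm tall, loose, 0.38 kg. This point: centre of the mouth at rim height. Mouth 66 mm (its x) by 46 mm (its y) inside, 80 by 60 mm outside. z up, x along the long side.
- lid_big_center (a point): round plain terracotta lid of the big pot: flat plate 82 mm across, 6 mm thick; under it a plug 60 mm across, 8 mm deep, lower edge bevelled; central knob 18 mm across, 24 mm tall, on top. 38 mm high in all. Point: on the axis half-way up, 19 mm over the underside, 5 mm over the plate's top. z up. The knob is round. Starts resting, plug on rim, on a wrong pot (small or oblong).
- lid_small_center (a point): round plain terracotta lid of the small pot: flat plate 60 mm across, 6 mm thick; under it a plug 41 mm across, 8 mm deep, lower edge bevelled; central knob 18 mm across, 24 mm tall, on top. 38 mm high in all. Point: on the axis half-way up, 19 mm over the underside, 5 mm over the plate's top. z up. The knob is round. Starts on the bench.
- lid_oblong_center (a point): oblong plain terracotta lid of the oblong pot: flat plate 82 mm (its x) by 62 mm (its y), 6 mm thick; under it a plug 60 by 40 mm, 8 mm deep, lower edge bevelled; central knob 18 mm across, 24 mm tall, on top. 38 mm high in all. Point: on the axis half-way up, 19 mm over the underside, 5 mm over the plate's top. z up. The knob is square, its sides along x and y. It fits either way round. Starts on the bench.
- lid_spare_center (a point): square plain terracotta lid that fits none of the pots: flat plate 76 by 76 mm, 6 mm thick; under it a plug 56 by 56 mm, 8 mm deep, lower edge bevelled; central knob 18 mm across, 24 mm tall, on top. 38 mm high in all. Point: on the axis half-way up, 19 mm over the underside, 5 mm over the plate's top. z up. The knob is square. To be left where it lies.
- lid_big_seat (a point): on the big lid, centre of the underside of its plate (8 mm above the underside of the plug, 11 mm below the lid's centre point); it lies at the rim point of the pot when the lid is home. Same axes as the lid.
- lid_small_seat (a point): on the small lid, centre of the underside of its plate (8 mm above the underside of the plug, 11 mm below the lid's centre point); it lies at the rim point of the pot when the lid is home. Same axes as the lid.
- lid_oblong_seat (a point): on the oblong lid, centre of the underside of its plate (8 mm above the underside of the plug, 11 mm below the lid's centre point); it lies at the rim point of the pot when the lid is home. Same axes as the lid.
- lid_big: the big lid itself; origin at the centre of the underside of its plug, 19 mm below its centre point; 100 g, within a third or so
- lid_small: the small lid itself; origin at the centre of the underside of its plug, 19 mm below its centre point; 50 g, within a third or so
- lid_oblong: the oblong lid itself; origin at the centre of the underside of its plug, 19 mm below its centre point; 85 g, within a third or so
- pot_big: the big pot itself; origin at the centre of its underside
- pot_small: the small pot itself; origin at the centre of its underside
- pot_oblong: the oblong pot itself; origin at the centre of its underside
- solvent_mid (a point): bystander: amber bottle with a black cap, 52 mm across, 165 mm tall, standing in front of the row of pots; point on its axis 80 mm up
- beaker_mid (a point): bystander: white cup-like beaker, 54 mm across, 85 mm tall; point on its axis 42 mm up
- sherd_mid (a point): bystander: small flat terracotta sherd, about 42 by 32 mm, 10 mm high, lying between the lids; point in its middle
- brush_grip (a point): bystander: dusting brush lying flat, under 40 mm high; point at its handle
- caliper_mid (a point): bystander: steel caliper 160 mm long lying flat, 6 mm high; point in the middle of its beam
- tape_mid (a point): bystander: roll of tape lying flat, 90 mm across, 24 mm high; point at its centre
There are look-alikes about, which are no part of the job. Leave any purple look-alike of the lid_oblong alone.

How it is judged:
By the outcome, as a careful person would: the job done as asked, in the order asked, and still so for the second after the job is handed in, with the robot touching nothing.
It also fails if it takes over 72 s, if anything falls off the work surface, if the arm or the gripper's body presses on something with over 40 N, if the wrist force passes 120 N, or if a joint passes its speed limit or range.

### The arm

A 6-joint arm with a two-finger parallel gripper is mounted at the origin on the work surface. World frame = base frame: x ahead of the robot, y to its left, z up, the work surface at z = 0. Lengths are in m, angles in rad, forces in N, time in s.
With the tool pointing down it reaches from about 0.25 to 0.725 m from the base axis. Payload 4 kg.
Tool frame: the origin (TCP) lies at the very end of the fingers, on their centre line; the grasp point (between the pads) lies 19 mm behind it; y points along the fingers, z is the direction in which the jaws open and shut, and the axes are right-handed (so a half turn about y gives the same grasp; the last joint's range is limited). The gripper opens to 85 mm and grips with 20 to 120 N. Pads are 22 mm wide; open, the fingers measure 114 mm over their backs; the gripper's body (76 mm by 85 mm) begins 54 mm behind the grasp point. The pads swing forward as they close: fully open they stand 13 mm farther back than shut.
Start: joints at [-1.102, 0.241, 0.005, 1.335, 0, 1.571], TCP at [0.226, -0.446, 0.231] pointing down, gripper open.
Joint ranges: [-2.72, 2.72], [-1.05, 1.87], [-1.09, 1.28], [-1.99, 2.15], [-1.42, 1.44], [-3.14, 3.14]. Speed limits (rad/s): [2.79, 2.79, 3.14, 3.14, 3.14, 3.14].

### API

Orientations are given as a unit quaternion [x, y, z, w].
In Python, from workcell import bot gives the robot as it stands. The module is installed in compiled form; this text tells all that it offers.
- The arm moves only by the tool move_arm, never from a script. Its argument "increments" is a list of rows, each an object with "grip": the closure, from 0 (fully open) to 1 (shut); "linear": the shift along the tool's x, y, z scaled (see below), a list of three; "twist": the turn about the tool's y scaled (see below). A call has exactly 5 rows; each row shifts and turns the pose as measured when the row begins, along the tool's axes as they then stand; what a row does not reach is not made up. The controller multiplies each number of a shift by 0.2 m and each number of a turn by 2 rad. A row lasts 1/10 s, in which the tool goes at most 50 mm and 8.59 degrees, less where a joint would pass 70% of its speed; a pose out of reach is approached as far as the arm can. A call with a number of a shift or a turn outside -1 to 1 is refused whole. A call with a gripper value outside its range is refused whole. The fingers move at their own pace and stop on an object; the grip force is fixed at half the most. Time passes only in rows, so rows that do not move let the fingers close, or fill a call up. It gives the time, the measured TCP pose, the force and the opening at its end, in the units of the state.
- bot.get_obs(): the state, without advancing time (a new reading comes with each control period).
- bot.camera(name): name is "scene" or "top"; returns (picture, depth): 400x640x3 uint8, blue, green, red; 400x640 float32, m along the optical axis (not along the pixel's ray), 0 where there is no reading.
- bot.camera_params(name): a dict with "camera_matrix" (3x3 intrinsics, pixels), "dist" ([k1, k2, p1, p2, k3] as OpenCV has them; the pictures are not rectified), "rvec" (rotation vector, rad) and "tvec" (3), from world to camera coordinates, as OpenCV has them. Camera axes: x right, y down, z forward; pixel columns grow to the right and rows downward; lengths in m; the calibration is good to about 2 mm. A picture is of the moment at which its call begins. camera_params takes no time and is no camera call.
- bot.job_done(): hands the job in, once; it reports no verdict.
The state is a dict: "clock": time; "joint_pos": joint angles; "joint_vel": joint speeds; "tau": joint torques, N m; "eef_pos": TCP position; "tool_rot": TCP orientation; "ft_force": force on the tool from outside, world axes, zero at the start; "ft_torque": the same for the moment, N m; "grip_width": finger opening in m.
Only numpy, scipy, OpenCV 4.12 (cv2) and the standard library are available. Lean on these libraries where they do the work, as an engineer would, in place of code of your own. Each camera call takes 0.05 s, during which the arm holds its last target. There are 200 camera calls.

## Working session

There is one attempt and no reset: what is moved stays moved. The work goes in short steps, Python scripts to look and compute and a tool call to move; the robot and the scene stay as the last step left them, time stands still between calls to the robot, and variables do not carry over. Pictures are saved under pics/ and viewed, about 8 in all and at most 12, crops included, and the job is handed in when it is done.

Besides the shell and the picture viewer there is one more tool, called after "Call:" as name([rows], argument=value, ...), one row to a line, values as JSON. move_arm: Moves the arm, as the interface text tells. Its arguments: {"type":"object","properties":{"increments":{"type":"array"}},"required":["increments"]}

```bash
mkdir -p pics
cat > h.py <<'E'
import numpy as np, cv2
from workcell import bot
def P(n):
    p=bot.camera_params(n); K=np.array(p["camera_matrix"],float); d=np.array(p["dist"],float)
    R=cv2.Rodrigues(np.array(p["rvec"],float))[0]; t=np.array(p["tvec"],float).ravel(); return K,d,R,t
def ray(n,uv,z):
    K,d,R,t=P(n); q=cv2.undistortPoints(np.array(uv,float).reshape(-1,1,2),K,d)[:,0]
    v=np.c_[q,np.ones(len(q))]@R; c=-R.T@t
    return c+v*((z-c[2])/v[:,2])[:,None]
def cloud(n,dep):
    K,d,R,t=P(n); h,w=dep.shape; u,v=np.meshgrid(np.arange(w),np.arange(h))
    q=cv2.undistortPoints(np.stack([u,v],-1).reshape(-1,1,2).astype(float),K,d)[:,0]
    X=(np.c_[q,np.ones(len(q))]*dep.reshape(-1,1)-t)@R
    X[dep.ravel()<=0]=np.nan
    return X.reshape(h,w,3)
E
python3 - <<'E'
from h import *
o=bot.get_obs()
for k in("clock","eef_pos","tool_rot","ft_force","grip_width"):print(k,o[k])
for n in("scene","top"):
    im,d=bot.camera(n); cv2.imwrite(f"pics/{n}0.png",im); np.save(f"{n}0.npy",d)
    K,_,R,t=P(n); print(n,K[0,0],-R.T@t,R[2])
E
```

```text
clock 0.0
eef_pos [ 0.22562971 -0.44548477  0.23042608]
tool_rot [-0.16441412  0.68848828 -0.68704721  0.16406713]
ft_force [-0.28369585  0.73621362  0.30331505]
grip_width 0.0855206975528824
scene 518.6603008634378 [1.36860131 0.04827468 1.21956533] [-0.58768081 -0.05604842 -0.8071492 ]
top 362.6174614277772 [ 0.45268944 -0.01152432  0.96659123] [ 0.13443564 -0.00536314 -0.99090781]
```

View pics/top0.png

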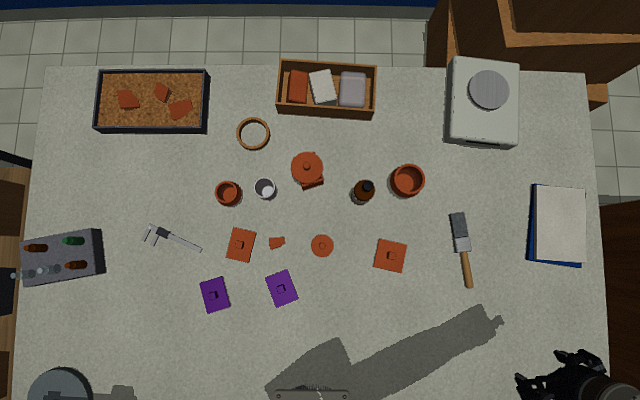

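View pics/scene0.png

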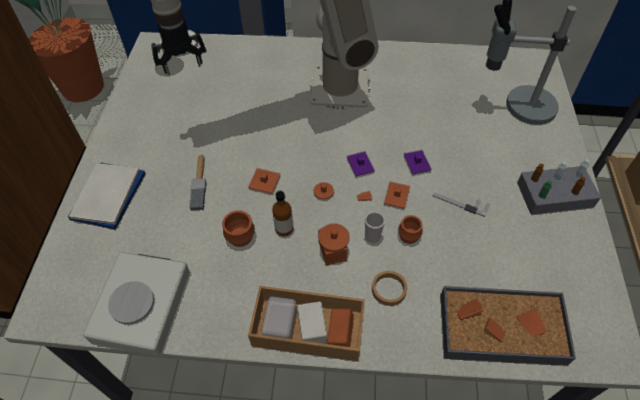

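The top view shows:
- The big lid at (307,168), sitting on the oblong pot.
- The small pot at (228,193) and the big pot at (408,180).
- The small lid at (322,245).
- Two rectangular orange lids, at (240,245) and (390,256). One is the oblong lid and the other is the spare.
- Purple look-alikes at (215,295) and (282,288), which I leave alone.

I'll measure plate sizes next to tell the two orange ones apart.

```bash
cat >> h.py <<'E'
def orange(im):
    hsv=cv2.cvtColor(im,cv2.COLOR_BGR2HSV); return ((hsv[...,0]<14)&(hsv[...,1]>120)&(hsv[...,2]>40))
E
python3 - <<'E'
from h import *
for n,seeds in(("top",dict(A=(240,245),B=(390,256),small=(322,245),big=(307,168),ps=(228,193),pb=(408,180))),):
    im=cv2.imread(f"pics/{n}0.png");d=np.load(f"{n}0.npy");X=cloud(n,d);m=orange(im)
    for k,(u,v) in seeds.items():
        w=np.zeros_like(m);w[v-28:v+28,u-24:u+24]=1
        if k in("A","B","small"): w[:,:]=0; w[v-20:v+20,u-(15 if k!="B" else 20):u+(16 if k!="B" else 20)]=1
        q=X[m&w]; q=q[~np.isnan(q[:,0])]
        print(k,len(q),"zpct",np.round(np.percentile(q[:,2],[5,25,50,75,95,99]),3))
        for lo,hi in((.006,.022),(.028,.045),(.05,.068),(.068,.085),(.09,.11)):
            s=q[(q[:,2]>lo)&(q[:,2]<hi)]
            if len(s)>8:
                r=cv2.minAreaRect(s[:,:2].astype(np.float32)*1000)
                print("  ",lo,hi,len(s),np.round(s.mean(0),4),"rect",np.round(r[0],1),np.round(r[1],1),round(r[2],1))
im=cv2.imread("pics/top0.png");im2=cv2.imread("pics/scene0.png")
a=cv2.resize(im[145:285,195:425],None,fx=3.2,fy=3.2,interpolation=cv2.INTER_CUBIC);cv2.imwrite("pics/c0.png",a)
E
```

```text
A 725 zpct [0.011 0.013 0.014 0.015 0.036 0.04 ]
   0.006 0.022 674 [0.4625 0.1905 0.0137] rect [462.7 191. ] [61.5 80.7] 77.9
   0.028 0.045 51 [0.4631 0.1907 0.0374] rect [463.5 191.3] [18.3 17.8] 76.5
B 820 zpct [0.01  0.012 0.013 0.015 0.035 0.039]
   0.006 0.022 759 [ 0.4377 -0.1994  0.0131] rect [ 437.7 -200. ] [74.7 74.7] 77.7
   0.028 0.045 48 [ 0.4383 -0.199   0.0365] rect [ 437.9 -199.2] [16.3 17.7] 72.2
small 393 zpct [0.011 0.012 0.014 0.015 0.038 0.04 ]
   0.006 0.022 352 [ 0.4623 -0.0218  0.0135] rect [462.2 -22.4] [54.7 57.5] 0.5
   0.028 0.045 39 [ 0.4634 -0.0224  0.0375] rect [463.1 -22.1] [15.2 15.3] 0.1
big 912 zpct [0.027 0.074 0.075 0.077 0.09  0.101]
   0.006 0.022 19 [0.622  0.0046 0.0123] rect [621.9   3.3] [15.9 54.3] 38.7
   0.028 0.045 12 [0.6189 0.0043 0.0361] rect [618.8   5.3] [ 1.  38.3] 19.1
   0.05 0.068 78 [0.6269 0.0031 0.0597] rect [656.3  15.2] [78.3 57. ] 18.3
   0.068 0.085 722 [0.6562 0.0188 0.0756] rect [657.2  18.9] [78.  77.5] 45.4
   0.09 0.11 46 [0.6574 0.0189 0.0985] rect [658.2  19.4] [15.  16.9] 86.1
ps 491 zpct [0.004 0.009 0.036 0.06  0.063 0.064]
   0.006 0.022 119 [0.6009 0.2354 0.011 ] rect [600.9 233.1] [30.  40.4] 26.3
   0.028 0.045 96 [0.5862 0.2089 0.0369] rect [592.6 220.6] [58.1 61. ] 13.2
   0.05 0.068 166 [0.5932 0.2227 0.0604] rect [594.3 224.2] [55.4 54.4] 62.5
pb 833 zpct [0.004 0.008 0.034 0.071 0.074 0.076]
   0.006 0.022 208 [ 0.6389 -0.2499  0.0108] rect [ 636.1 -247.8] [48.7 51.7] 89.1
   0.028 0.045 115 [ 0.631  -0.2404  0.0361] rect [ 626.9 -238.9] [75.9 78.1] 24.1
   0.05 0.068 74 [ 0.6138 -0.2231  0.0579] rect [ 626.  -234.8] [69.6 69.3] 83.7
   0.068 0.085 239 [ 0.6309 -0.24    0.0727] rect [ 631. -240.] [76.9 75. ] 89.2
```

View pics/c0.png

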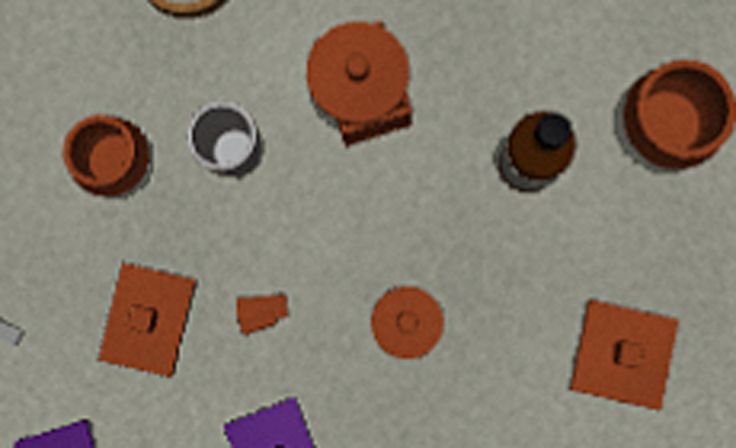

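The crop confirms it. A at (240,245) measures 61×81 mm, so it is the oblong lid, with its long axis at about −12°. B at (390,256) measures 75×75 mm, so it is the spare and stays put. Heights match what they should be: 14 mm plates, 38 mm knob tops and a 76 mm plate on the oblong pot. Next I'll cross-check with the scene camera and plan the first move.

```bash
cat >> h.py <<'E'
from scipy.spatial.transform import Rotation as Ro
def state():
    o=bot.get_obs(); R=Ro.from_quat(o["tool_rot"]).as_matrix(); return o,np.array(o["eef_pos"]),R
def phi(R): return np.degrees(np.arctan2(R[1,2],R[0,2]))
def plan(*wps):
    """wps: (x,y,z,phi_deg or None,nrows); prints linear/twist rows from the present pose"""
    o,p,R=state(); f=phi(R); print("t %.2f"%o["clock"],"p",np.round(p,4),"phi %.1f"%f,"tilt",np.round(R[:,1],3),"w %.4f"%o["grip_width"],"F",np.round(o["ft_force"],1))
    for x,y,z,tf,n in wps:
        T=np.array([x,y,z]); df=0 if tf is None else (tf-f+90)%180-90
        df/=n; st=(T-p)/n
        for _ in range(n):
            l=R.T@st/0.2; print("  ",np.round(l,3).tolist(),"tw %.3f"%(-np.radians(df)/2),"mm %.0f"%(np.linalg.norm(st)*1000), "BAD" if abs(df)>8.5 or np.linalg.norm(st)>.05 else "")
            R=Ro.from_euler('z',df,degrees=True).as_matrix()@R; p=p+st; f+=df
E
python3 - <<'E'
from h import *
n="scene";im=cv2.imread(f"pics/{n}0.png");d=np.load(f"{n}0.npy");X=cloud(n,d);m=orange(im)
for k,x,y,lo,hi,r in(("pb rim",.631,-.240,.070,.08,.055),("ps rim",.594,.224,.058,.068,.045),("big knob",.658,.019,.09,.11,.03),("big plate",.658,.019,.07,.082,.05),("small knob",.463,-.022,.03,.045,.03),("A knob",.463,.191,.03,.045,.03)):
    q=X[m&(abs(X[...,2]-(lo+hi)/2)<(hi-lo)/2)&(np.hypot(X[...,0]-x,X[...,1]-y)<r)]
    c,s,a=cv2.minAreaRect(q[:,:2].astype(np.float32)*1000);print(k,len(q),np.round(c,1),np.round(s,1),round(a,1))
plan((.657,.019,.24,None,10))
E
```

```text
pb rim 177 [ 631.9 -241.2] [76.  75.6] 26.1
ps rim 107 [594.7 222.6] [53.6 55. ] 4.6
big knob 42 [657.3  19.3] [17.8 15.4] 3.6
big plate 584 [655.9  18.4] [80.4 75.6] 4.3
small knob 31 [462.4 -22.1] [15.2 16.4] 54.7
A knob 42 [459.3 191.4] [17.5 26.5] 74.3
t 0.10 p [ 0.2256 -0.4456  0.2305] phi -63.1 tilt [-0.001  0.002 -1.   ] w 0.0853 F [-0.1  0.   0.1]
   [-0.297, -0.005, -0.11] tw -0.000 mm 63 BAD
   [-0.297, -0.005, -0.11] tw -0.000 mm 63 BAD
   [-0.297, -0.005, -0.11] tw -0.000 mm 63 BAD
   [-0.297, -0.005, -0.11] tw -0.000 mm 63 BAD
   [-0.297, -0.005, -0.11] tw -0.000 mm 63 BAD
   [-0.297, -0.005, -0.11] tw -0.000 mm 63 BAD
   [-0.297, -0.005, -0.11] tw -0.000 mm 63 BAD
   [-0.297, -0.005, -0.11] tw -0.000 mm 63 BAD
   [-0.297, -0.005, -0.11] tw -0.000 mm 63 BAD
   [-0.297, -0.005, -0.11] tw -0.000 mm 63 BAD
```

Both views agree within about 2 mm. I'm moving above the big lid with the gripper partly closed.

Call:
move_arm([
  {"grip": 0.4,"linear": [-0.2,-0.004,-0.074],"twist": 0},
  {"grip": 0.4,"linear": [-0.2,-0.004,-0.074],"twist": 0},
  {"grip": 0.4,"linear": [-0.2,-0.004,-0.074],"twist": 0},
  {"grip": 0.4,"linear": [-0.2,-0.004,-0.074],"twist": 0},
  {"grip": 0.4,"linear": [-0.2,-0.004,-0.074],"twist": 0},
])

```text
clock: 0.6
eef_pos: [0.3713, -0.2882, 0.2317]
tool_rot: [-0.161, 0.691, -0.687, 0.158]
ft_force: [1.3, -1.0, 0.7]
grip_width: 0.0511
```

Call:
move_arm([
  {"grip": 0.4,"linear": [-0.2,-0.004,-0.074],"twist": 0},
  {"grip": 0.4,"linear": [-0.2,-0.004,-0.074],"twist": 0},
  {"grip": 0.4,"linear": [-0.2,-0.004,-0.074],"twist": 0},
  {"grip": 0.4,"linear": [-0.2,-0.004,-0.074],"twist": 0},
  {"grip": 0.4,"linear": [-0.2,-0.004,-0.074],"twist": 0},
])

```text
clock: 1.1
eef_pos: [0.522, -0.1259, 0.2337]
tool_rot: [-0.162, 0.691, -0.687, 0.157]
ft_force: [0.5, -1.3, 0.1]
grip_width: 0.0514
```

```bash
python3 -c "
from h import *
plan((.657,.019,.22,None,5),(.657,.019,.12,None,3),(.657,.019,.081,None,5))"
```

```text
t 1.10 p [ 0.522  -0.1259  0.2337] phi -63.9 tilt [-0.008  0.005 -1.   ] w 0.0514 F [ 0.5 -1.3  0.1]
   [-0.185, 0.013, -0.071] tw -0.000 mm 40 
   [-0.185, 0.013, -0.071] tw -0.000 mm 40 
   [-0.185, 0.013, -0.071] tw -0.000 mm 40 
   [-0.185, 0.013, -0.071] tw -0.000 mm 40 
   [-0.185, 0.013, -0.071] tw -0.000 mm 40 
   [-0.001, 0.167, 0.001] tw -0.000 mm 33 
   [-0.001, 0.167, 0.001] tw -0.000 mm 33 
   [-0.001, 0.167, 0.001] tw -0.000 mm 33 
   [-0.0, 0.039, 0.0] tw -0.000 mm 8 
   [-0.0, 0.039, 0.0] tw -0.000 mm 8 
   [-0.0, 0.039, 0.0] tw -0.000 mm 8 
   [-0.0, 0.039, 0.0] tw -0.000 mm 8 
   [-0.0, 0.039, 0.0] tw -0.000 mm 8
```

Call:
move_arm([
  {"grip": 0.4,"linear": [-0.19,0.013,-0.073],"twist": 0},
  {"grip": 0.4,"linear": [-0.19,0.013,-0.073],"twist": 0},
  {"grip": 0.4,"linear": [-0.19,0.013,-0.073],"twist": 0},
  {"grip": 0.4,"linear": [-0.19,0.013,-0.073],"twist": 0},
  {"grip": 0.4,"linear": [-0.19,0.013,-0.073],"twist": 0},
])

```text
clock: 1.6
eef_pos: [0.6643, 0.031, 0.2172]
tool_rot: [-0.164, 0.691, -0.686, 0.156]
ft_force: [1.2, -0.6, -0.3]
grip_width: 0.0514
```

```bash
python3 -c "
from h import *
plan((.657,.019,.12,None,3),(.657,.019,.100,None,2))"
```

```text
t 1.60 p [0.6643 0.031  0.2172] phi -63.9 tilt [-0.012  0.004 -1.   ] w 0.0514 F [ 1.2 -0.6 -0.3]
   [0.018, 0.162, 0.014] tw -0.000 mm 33 
   [0.018, 0.162, 0.014] tw -0.000 mm 33 
   [0.018, 0.162, 0.014] tw -0.000 mm 33 
   [-0.0, 0.05, 0.0] tw -0.000 mm 10 
   [-0.0, 0.05, 0.0] tw -0.000 mm 10
```

Call:
move_arm([
  {"grip": 0.4,"linear": [0.022,0.15,0.016],"twist": 0},
  {"grip": 0.4,"linear": [0.022,0.15,0.016],"twist": 0},
  {"grip": 0.4,"linear": [0.018,0.15,0.014],"twist": 0},
  {"grip": 0.4,"linear": [0,0.04,0],"twist": 0},
  {"grip": 0.4,"linear": [0,0,0],"twist": 0},
])

```text
clock: 2.1
eef_pos: [0.6602, 0.0253, 0.1113]
tool_rot: [-0.168, 0.691, -0.685, 0.159]
ft_force: [0.8, 0.5, 0.7]
grip_width: 0.0509
```

Run:
```python
from h import *
plan((.657,.019,.080,None,4))
im,d=bot.camera("scene"); cv2.imwrite("pics/s1.png",cv2.resize(im[150:290,220:440],None,fx=3.5,fy=3.5))
```

```text
t 2.10 p [0.6602 0.0253 0.1113] phi -63.3 tilt [-0.014  0.006 -1.   ] w 0.0509 F [0.8 0.5 0.7]
   [0.007, 0.039, 0.006] tw -0.000 mm 8 
   [0.007, 0.039, 0.006] tw -0.000 mm 8 
   [0.007, 0.039, 0.006] tw -0.000 mm 8 
   [0.007, 0.039, 0.006] tw -0.000 mm 8
```

View pics/s1.png

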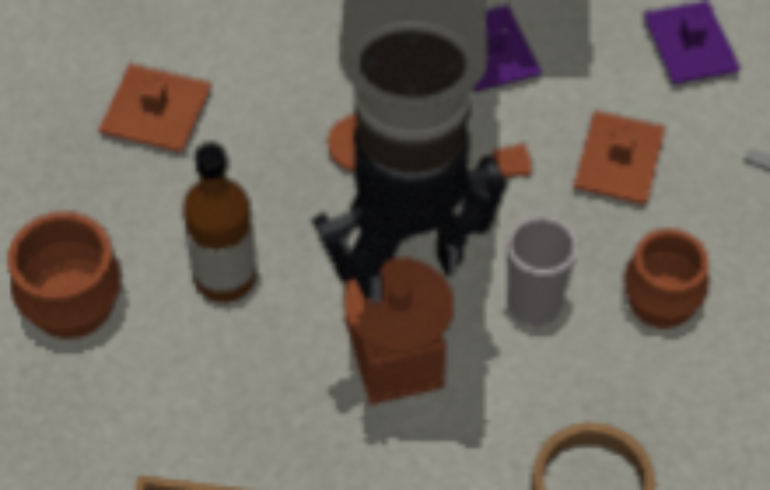

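The crop shows the fingers straddling the big lid's knob at (400,290). Going down the rest of the way.

Call:
move_arm([
  {"grip": 0.4,"linear": [0.012,0.05,0.01],"twist": 0},
  {"grip": 0.4,"linear": [0.012,0.05,0.01],"twist": 0},
  {"grip": 0.4,"linear": [0.01,0.04,0.008],"twist": 0},
  {"grip": 0.4,"linear": [0,0.02,0],"twist": 0},
  {"grip": 0.4,"linear": [0,0,0],"twist": 0},
])

```text
clock: 2.65
eef_pos: [0.6594, 0.0163, 0.0827]
tool_rot: [-0.164, 0.69, -0.686, 0.162]
ft_force: [0.9, 0.7, 0.9]
grip_width: 0.0512
```

Call:
move_arm([
  {"grip": 0.4,"linear": [0.004,0.012,-0.017],"twist": 0},
  {"grip": 0.4,"linear": [0,0.008,-0.005],"twist": 0},
  {"grip": 0.6,"linear": [0,0,0],"twist": 0},
  {"grip": 1,"linear": [0,0,0],"twist": 0},
  {"grip": 1,"linear": [0,0,0],"twist": 0},
])

```text
clock: 3.15
eef_pos: [0.6572, 0.0205, 0.0798]
tool_rot: [-0.163, 0.69, -0.686, 0.163]
ft_force: [-0.2, -0.5, -0.4]
grip_width: 0.0156
```

Call:
move_arm([
  {"grip": 1,"linear": [0,0,0],"twist": 0},
  {"grip": 1,"linear": [0,0,0],"twist": 0},
  {"grip": 1,"linear": [0,-0.02,0],"twist": 0},
  {"grip": 1,"linear": [0,-0.04,0],"twist": 0},
  {"grip": 1,"linear": [0,-0.06,0],"twist": 0},
])

```text
clock: 3.65
eef_pos: [0.6554, 0.0204, 0.1026]
tool_rot: [-0.165, 0.691, -0.685, 0.161]
ft_force: [-0.2, 0.1, -0.5]
grip_width: 0.0156
```

Run:
```python
from h import *
plan((.655,.018,.205,None,3))
```

```text
t 3.65 p [0.6554 0.0204 0.1026] phi -63.3 tilt [-0.007  0.006 -1.   ] w 0.0156 F [-0.2  0.1 -0.5]
   [0.003, -0.171, 0.002] tw -0.000 mm 34 
   [0.003, -0.171, 0.002] tw -0.000 mm 34 
   [0.003, -0.171, 0.002] tw -0.000 mm 34
```

Call:
move_arm([
  {"grip": 1,"linear": [0,-0.15,0],"twist": 0},
  {"grip": 1,"linear": [0,-0.17,0],"twist": 0},
  {"grip": 1,"linear": [0,-0.17,0],"twist": 0},
  {"grip": 1,"linear": [0,-0.06,0],"twist": 0},
  {"grip": 1,"linear": [0,0,0],"twist": 0},
])

```text
clock: 4.15
eef_pos: [0.657, 0.0197, 0.2234]
tool_rot: [-0.163, 0.69, -0.686, 0.163]
ft_force: [0.1, -0.2, -1.9]
grip_width: 0.0159
```

```bash
cat >> h.py <<'E'
def fitcirc(p):
    A=np.c_[2*p,np.ones(len(p))]; s=np.linalg.lstsq(A,(p**2).sum(1),rcond=None)[0]; return s[:2],np.sqrt(s[2]+s[0]**2+s[1]**2)
def heldlid(n,R=.041):
    """held lid plate from cloud: orange points near TCP; prints rect and height plane"""
    im,d=bot.camera(n);o,p,Rt=state();X=cloud(n,d)
    m=orange(im)&(abs(X[...,2]-(p[2]-.004))<.012)&(np.hypot(X[...,0]-p[0],X[...,1]-p[1])<R+.015)
    q=X[m]; 
    if len(q)<20: print(n,"no lid",len(q)); return im,d,X
    c,s,a=cv2.minAreaRect(q[:,:2].astype(np.float32)*1000)
    print(n,"held",len(q),"rect",np.round(c,1),np.round(s,1),round(a,1),"tcp",np.round(p*1000,1),"z-tcp med %.4f"%np.median(q[:,2]-p[2]))
    return im,d,X
E
python3 - <<'E'
from h import *
for n in("top","scene"):
    im,d,X=heldlid(n); m=orange(im)
    q=X[m&(abs(X[...,2]-.062)<.006)&(np.hypot(X[...,0]-.656,X[...,1]-.016)<.06)]
    if len(q)>10:
        c,s,a=cv2.minAreaRect(q[:,:2].astype(np.float32)*1000);print("oblong pot",len(q),np.round(c,1),np.round(s,1),round(a,1))
    if n=="scene":cv2.imwrite("pics/s2.png",cv2.resize(im[110:290,200:460],None,fx=3,fy=3))
plan((.634,-.238,.205,None,7))
E
```

```text
top no lid 0
scene held 471 rect [660.1  21.7] [73.6 78.8] 37.7 tcp [656.2  19.7 221. ] z-tcp med -0.0016
oblong pot 207 [655.3  14.5] [81.7 57.3] 18.6
t 4.25 p [0.6562 0.0197 0.221 ] phi -63.3 tilt [-0.005  0.006 -1.   ] w 0.0158 F [ 0.5  0.8 -1.8]
   [0.097, 0.01, 0.157] tw -0.000 mm 37 
   [0.097, 0.01, 0.157] tw -0.000 mm 37 
   [0.097, 0.01, 0.157] tw -0.000 mm 37 
   [0.097, 0.01, 0.157] tw -0.000 mm 37 
   [0.097, 0.01, 0.157] tw -0.000 mm 37 
   [0.097, 0.01, 0.157] tw -0.000 mm 37 
   [0.097, 0.01, 0.157] tw -0.000 mm 37
```

View pics/s2.png

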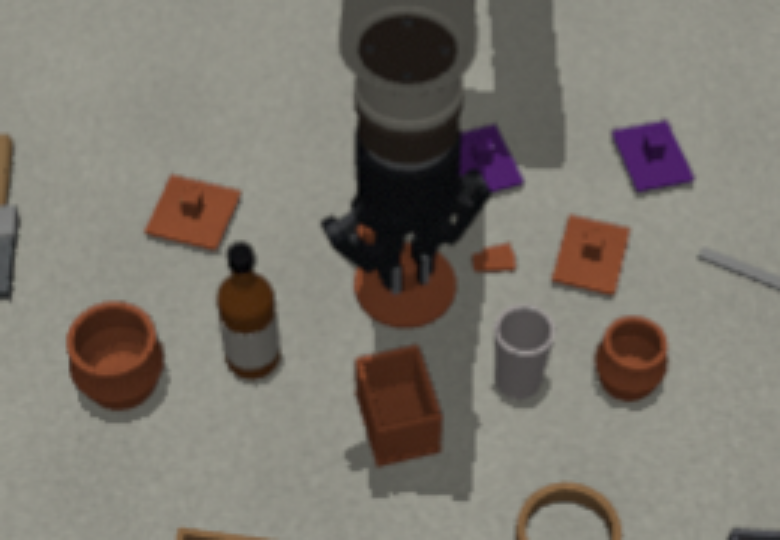

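The lid is held level, and the oblong pot is now visible at (655,14.5) mm, 18.6°. Carrying the big lid over the bottle to the big pot.

Call:
move_arm([
  {"grip": 1,"linear": [0.07,0,0.11],"twist": 0},
  {"grip": 1,"linear": [0.1,0,0.16],"twist": 0},
  {"grip": 1,"linear": [0.1,0,0.16],"twist": 0},
  {"grip": 1,"linear": [0.1,0,0.16],"twist": 0},
  {"grip": 1,"linear": [0.1,0,0.16],"twist": 0},
])

```text
clock: 4.75
eef_pos: [0.6368, -0.1542, 0.2115]
tool_rot: [-0.173, 0.692, -0.682, 0.162]
ft_force: [-0.0, -0.0, -1.5]
grip_width: 0.0152
```

Call:
move_arm([
  {"grip": 1,"linear": [0.1,0,0.16],"twist": 0},
  {"grip": 1,"linear": [0.08,0.01,0.13],"twist": 0},
  {"grip": 1,"linear": [0.03,0.03,0.05],"twist": 0},
  {"grip": 1,"linear": [0,0.1,0],"twist": 0},
  {"grip": 1,"linear": [0,0.1,0],"twist": 0},
])

```text
clock: 5.25
eef_pos: [0.6253, -0.2419, 0.1552]
tool_rot: [-0.172, 0.694, -0.681, 0.157]
ft_force: [-0.4, 0.5, -0.9]
grip_width: 0.0162
```

```bash
python3 -c "
from h import *
plan((.6315,-.240,.130,None,4))"
```

```text
t 5.25 p [ 0.6253 -0.2419  0.1552] phi -63.1 tilt [-0.026  0.012 -1.   ] w 0.0162 F [-0.4  0.5 -0.9]
   [-0.009, 0.031, 0.002] tw -0.000 mm 6 
   [-0.009, 0.031, 0.002] tw -0.000 mm 6 
   [-0.009, 0.031, 0.002] tw -0.000 mm 6 
   [-0.009, 0.031, 0.002] tw -0.000 mm 6
```

Call:
move_arm([
  {"grip": 1,"linear": [-0.01,0.03,0.002],"twist": 0},
  {"grip": 1,"linear": [-0.01,0.03,0.002],"twist": 0},
  {"grip": 1,"linear": [-0.01,0.03,0.002],"twist": 0},
  {"grip": 1,"linear": [-0.008,0.01,0],"twist": 0},
  {"grip": 1,"linear": [0,0,0],"twist": 0},
])

```text
clock: 5.75
eef_pos: [0.6302, -0.2349, 0.1281]
tool_rot: [-0.176, 0.696, -0.678, 0.155]
ft_force: [0.9, 0.1, -1.0]
grip_width: 0.0156
```

```bash
cat >> h.py <<'E'
def edge(n,hz,rad,guess,im=None):
    """circle centre of held lid: contour rays on plane z=hz (plate top), outer arc near radius"""
    if im is None: im,_=bot.camera(n)
    m=orange(im).astype(np.uint8); cs,_=cv2.findContours(m,cv2.RETR_EXTERNAL,cv2.CHAIN_APPROX_NONE)
    pts=np.concatenate([c[:,0] for c in cs if len(c)>15]).astype(float)
    w=ray(n,pts,hz)[:,:2]; g=np.array(guess)
    for tol in(.008,.004,.0025,.0025,.0025):
        k=abs(np.linalg.norm(w-g,axis=1)-rad)<tol
        r=lambda g_:np.linalg.norm(w[k]-g_,axis=1)-rad
        from scipy.optimize import least_squares
        g=least_squares(r,g,loss="soft_l1",f_scale=.001).x
    an=np.degrees(np.arctan2(*(w[k]-g).T[::-1])); print(n,"edge centre",np.round(g*1000,1),"n",k.sum(),"rms %.4f"%np.sqrt((r(g)**2).mean()),"arc hist",np.histogram(an,8,(-180,180))[0])
    return g
E
python3 - <<'E'
from h import *
plan((.6315,-.240,.105,None,4))
o,p,R=state()
for n in("scene","top"):
    im,d,X=heldlid(n)
    edge(n,p[2]-.003,.041,p[:2],im)
    if n=="scene": cv2.imwrite("pics/s3.png",cv2.resize(im[140:280,180:320],None,fx=4,fy=4))
# rim of big pot from first pictures
for n in("scene","top"): edge(n,.074,.040,(.6315,-.2405),cv2.imread(f"pics/{n}0.png"))
E
```

```text
t 5.75 p [ 0.6302 -0.2349  0.1281] phi -62.9 tilt [-0.036  0.017 -0.999] w 0.0156 F [ 0.9  0.1 -1. ]
   [0.001, 0.029, 0.007] tw -0.000 mm 6 
   [0.001, 0.029, 0.007] tw -0.000 mm 6 
   [0.001, 0.029, 0.007] tw -0.000 mm 6 
   [0.001, 0.029, 0.007] tw -0.000 mm 6 
scene held 439 rect [ 629.7 -234.7] [77.9 76. ] 32.1 tcp [ 630.2 -235.   128.4] z-tcp med -0.0039
scene edge centre [ 633.1 -236.5] n 29 rms 0.0012 arc hist [ 7  0  0  2  0  5 10  5]
top held 426 rect [ 623.9 -229.4] [79.2 66.1] 42.4 tcp [ 630.3 -235.3  128.7] z-tcp med -0.0049
top edge centre [ 625.  -231.4] n 39 rms 0.0012 arc hist [ 3 11  1  2 11 11  0  0]
scene edge centre [ 633.9 -240.3] n 39 rms 0.0012 arc hist [11  8  3  1  0  1  6  9]
top edge centre [ 628.8 -237.9] n 54 rms 0.0011 arc hist [ 8 10 11 11 10  4  0  0]
```

View pics/s3.png

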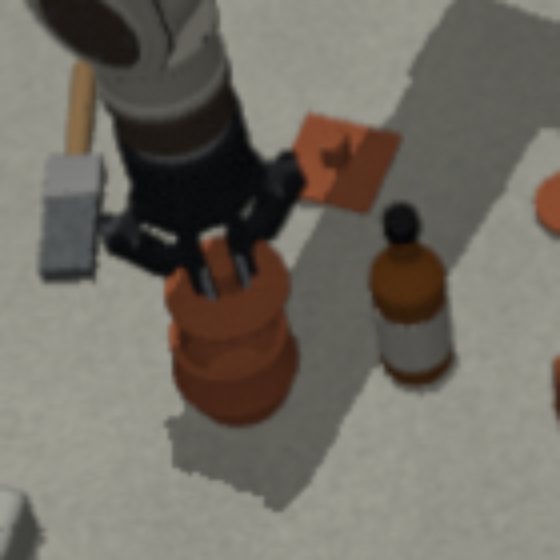

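The lid hangs just above the big pot, but the tool tilt has crept up to about 2.3°. I'll check whether it settles when the arm holds still.

Call:
move_arm([
  {"grip": 1,"linear": [0,0,0],"twist": 0},
  {"grip": 1,"linear": [0,0,0],"twist": 0},
  {"grip": 1,"linear": [0,0,0],"twist": 0},
  {"grip": 1,"linear": [0,0,0],"twist": 0},
  {"grip": 1,"linear": [0,0,0],"twist": 0},
])

```text
clock: 6.35
eef_pos: [0.6313, -0.2358, 0.1313]
tool_rot: [-0.175, 0.695, -0.68, 0.156]
ft_force: [-0.6, 0.3, -0.6]
grip_width: 0.0156
```

```bash
python3 -c "
from h import *
plan((.6315,-.240,.105,None,4));o=bot.get_obs();print(o['joint_pos'],o['joint_vel'])"
```

```text
t 6.35 p [ 0.6313 -0.2358  0.1313] phi -63.0 tilt [-0.031  0.015 -0.999] w 0.0156 F [-0.6  0.3 -0.6]
   [0.001, 0.033, 0.006] tw -0.000 mm 7 
   [0.001, 0.033, 0.006] tw -0.000 mm 7 
   [0.001, 0.033, 0.006] tw -0.000 mm 7 
   [0.001, 0.033, 0.006] tw -0.000 mm 7 
[-0.35910431  0.67173419  0.41703703  1.35041719  0.00358585  2.31009024] [-0.0013992  -0.00259736  0.00172674  0.00204923  0.00031714  0.00068981]
```

Call:
move_arm([
  {"grip": 1,"linear": [0.002,0.04,0.008],"twist": 0},
  {"grip": 1,"linear": [0.002,0.04,0.008],"twist": 0},
  {"grip": 1,"linear": [0.001,0.04,0.006],"twist": 0},
  {"grip": 1,"linear": [0,0.03,0],"twist": 0},
  {"grip": 1,"linear": [0,0.01,0],"twist": 0},
])

```text
clock: 6.85
eef_pos: [0.6309, -0.2402, 0.0957]
tool_rot: [-0.175, 0.695, -0.679, 0.156]
ft_force: [-0.5, -0.5, -1.8]
grip_width: 0.0154
```

Run:
```python
from h import *
plan((.6318,-.2403,.0925,None,4))
o,p,R=state()
for n in("scene","top"):
    im,d,X=heldlid(n)
    edge(n,p[2]-.003,.041,p[:2],im)
    if n=="scene": edge(n,p[2]-.009,.041,p[:2],im)
```

```text
t 6.85 p [ 0.6309 -0.2402  0.0957] phi -63.0 tilt [-0.032  0.016 -0.999] w 0.0154 F [-0.5 -0.5 -1.8]
   [-0.001, 0.004, 0.001] tw -0.000 mm 1 
   [-0.001, 0.004, 0.001] tw -0.000 mm 1 
   [-0.001, 0.004, 0.001] tw -0.000 mm 1 
   [-0.001, 0.004, 0.001] tw -0.000 mm 1 
scene held 432 rect [ 631.3 -237.4] [75.3 81.5] 62.8 tcp [ 630.8 -240.1   95.5] z-tcp med -0.0037
scene edge centre [ 634.5 -238.9] n 30 rms 0.0013 arc hist [5 5 4 3 0 3 5 5]
scene edge centre [ 630.3 -240.4] n 31 rms 0.0013 arc hist [5 5 5 3 0 3 5 5]
top held 382 rect [ 624.1 -234.1] [78.5 62.7] 44.1 tcp [ 631.  -240.2   96.2] z-tcp med -0.0052
top edge centre [ 625.3 -235.3] n 40 rms 0.0012 arc hist [ 6 11  2  3 11  6  0  1]
```

Call:
move_arm([
  {"grip": 1,"linear": [-0.002,0.005,0.008],"twist": 0},
  {"grip": 1,"linear": [0,0.018,0],"twist": 0},
  {"grip": 1,"linear": [0,0.015,0],"twist": 0},
  {"grip": 1,"linear": [0,0.012,0],"twist": 0},
  {"grip": 1,"linear": [0,0,0],"twist": 0},
])

```text
clock: 7.45
eef_pos: [0.6328, -0.2416, 0.0865]
tool_rot: [-0.174, 0.695, -0.68, 0.156]
ft_force: [0.4, -0.8, -1.3]
grip_width: 0.0161
```

The plug is about 5 mm into the mouth with no contact force. Lowering the last bit slowly.

Call:
move_arm([
  {"grip": 1,"linear": [0,0.006,0],"twist": 0},
  {"grip": 1,"linear": [0,0.006,0],"twist": 0},
  {"grip": 1,"linear": [0,0.005,0],"twist": 0},
  {"grip": 1,"linear": [0,0,0],"twist": 0},
  {"grip": 1,"linear": [0,0,0],"twist": 0},
])

```text
clock: 7.95
eef_pos: [0.6333, -0.2418, 0.0847]
tool_rot: [-0.174, 0.694, -0.68, 0.157]
ft_force: [-0.2, 0.4, 0.2]
grip_width: 0.0159
```

Call:
move_arm([
  {"grip": 1,"linear": [0,0.007,0],"twist": 0},
  {"grip": 1,"linear": [0,0.006,0],"twist": 0},
  {"grip": 0.8,"linear": [0,0,0],"twist": 0},
  {"grip": 0.6,"linear": [0,0,0],"twist": 0},
  {"grip": 0.4,"linear": [0,0,0],"twist": 0},
])

```text
clock: 8.45
eef_pos: [0.6342, -0.2422, 0.0839]
tool_rot: [-0.173, 0.694, -0.681, 0.158]
ft_force: [-0.5, 0.4, 0.1]
grip_width: 0.0454
```

Call:
move_arm([
  {"grip": 0.4,"linear": [0,0,0],"twist": 0},
  {"grip": 0.4,"linear": [0,-0.08,0],"twist": 0},
  {"grip": 0.4,"linear": [0,-0.2,0],"twist": 0},
  {"grip": 0.4,"linear": [0,-0.2,0],"twist": 0},
  {"grip": 0.4,"linear": [0,-0.2,0],"twist": 0},
])

```text
clock: 8.95
eef_pos: [0.633, -0.2421, 0.2124]
tool_rot: [-0.179, 0.698, -0.677, 0.152]
ft_force: [1.3, -0.4, 1.0]
grip_width: 0.0512
```

```bash
cat >> h.py <<'E'
def lidcheck(x,y,zt,R):
    for n in("scene","top"):
        im,d=bot.camera(n);X=cloud(n,d)
        q=X[orange(im)&(abs(X[...,2]-zt)<.008)&(np.hypot(X[...,0]-x,X[...,1]-y)<R)]
        k=X[orange(im)&(abs(X[...,2]-zt-.024)<.006)&(np.hypot(X[...,0]-x,X[...,1]-y)<.03)]
        if len(q)<30: print(n,"few",len(q)); continue
        s=np.linalg.lstsq(np.c_[q[:,:2]-q[:,:2].mean(0),np.ones(len(q))],q[:,2],rcond=None)[0]
        c,sz,a=cv2.minAreaRect(q[:,:2].astype(np.float32)*1000)
        print(n,len(q),"rect",np.round(c,1),np.round(sz,1),round(a,1),"z %.4f slope deg"%s[2],np.round(np.degrees(s[:2]),2),"knob",np.round(k.mean(0),4) if len(k) else None)
E
python3 - <<'E'
from h import *
plan((.463,.191,.22,-12,10))
lidcheck(.632,-.241,.080,.05)
E
```

```text
t 8.95 p [ 0.633  -0.2421  0.2124] phi -63.0 tilt [-0.044  0.02  -0.999] w 0.0512 F [ 1.3 -0.4  1. ]
   [-0.023, 0.004, -0.231] tw -0.044 mm 47 
   [-0.043, 0.004, -0.229] tw -0.044 mm 47 
   [-0.063, 0.003, -0.224] tw -0.044 mm 47 
   [-0.083, 0.002, -0.217] tw -0.044 mm 47 
   [-0.102, 0.001, -0.209] tw -0.044 mm 47 
   [-0.12, 0.0, -0.199] tw -0.044 mm 47 
   [-0.137, -0.001, -0.188] tw -0.044 mm 47 
   [-0.153, -0.002, -0.175] tw -0.044 mm 47 
   [-0.168, -0.003, -0.161] tw -0.044 mm 47 
   [-0.182, -0.004, -0.145] tw -0.044 mm 47 
scene 568 rect [ 634.2 -242. ] [80.9 77. ] 78.0 z 0.0801 slope deg [-0.55 -0.61] knob [ 0.6328 -0.2419  0.1032]
top 629 rect [ 628.7 -239.8] [80.3 71.8] 64.2 z 0.0788 slope deg [ 0.38 -0.24] knob [ 0.6312 -0.24    0.1025]
```

The big lid is home: plate top at 80 mm, level within the noise, knob at (632,−241). Next is the oblong lid. I'll take it with the jaws along its long side (−12°).

Call:
move_arm([
  {"grip": 0.4,"linear": [-0.02,0,-0.22],"twist": -0.045},
  {"grip": 0.4,"linear": [-0.04,0,-0.23],"twist": -0.045},
  {"grip": 0.4,"linear": [-0.06,0,-0.225],"twist": -0.045},
  {"grip": 0.4,"linear": [-0.08,0,-0.22],"twist": -0.045},
  {"grip": 0.4,"linear": [-0.1,0,-0.21],"twist": -0.045},
])

```text
clock: 9.55
eef_pos: [0.5478, -0.0306, 0.2189]
tool_rot: [-0.324, 0.641, -0.623, 0.309]
ft_force: [0.5, 0.9, 0.2]
grip_width: 0.0515
```

```bash
python3 -c "
from h import *
plan((.463,.191,.2,-12,6))"
```

```text
t 9.55 p [ 0.5478 -0.0306  0.2189] phi -36.8 tilt [-0.03   0.014 -0.999] w 0.0515 F [0.5 0.9 0.2]
   [-0.106, 0.021, -0.167] tw -0.036 mm 40 
   [-0.117, 0.02, -0.159] tw -0.036 mm 40 
   [-0.129, 0.02, -0.15] tw -0.036 mm 40 
   [-0.139, 0.019, -0.14] tw -0.036 mm 40 
   [-0.149, 0.019, -0.13] tw -0.036 mm 40 
   [-0.158, 0.019, -0.119] tw -0.036 mm 40
```

Call:
move_arm([
  {"grip": 0.4,"linear": [-0.106,0.02,-0.167],"twist": -0.036},
  {"grip": 0.4,"linear": [-0.118,0.02,-0.16],"twist": -0.036},
  {"grip": 0.4,"linear": [-0.13,0.02,-0.15],"twist": -0.036},
  {"grip": 0.4,"linear": [-0.14,0.02,-0.14],"twist": -0.036},
  {"grip": 0.4,"linear": [-0.15,0.02,-0.13],"twist": -0.036},
])

```text
clock: 10.05
eef_pos: [0.4704, 0.1624, 0.2014]
tool_rot: [-0.434, 0.573, -0.551, 0.424]
ft_force: [0.3, 0.4, 0.1]
grip_width: 0.0511
```

```bash
python3 -c "
from h import *
plan((.463,.191,.10,-12,4),(.463,.191,.05,-12,4))"
```

```text
t 10.05 p [0.4704 0.1624 0.2014] phi -15.3 tilt [-0.03   0.015 -0.999] w 0.0511 F [0.3 0.4 0.1]
   [-0.031, 0.127, -0.014] tw -0.007 mm 26 
   [-0.031, 0.127, -0.014] tw -0.007 mm 26 
   [-0.032, 0.127, -0.013] tw -0.007 mm 26 
   [-0.032, 0.127, -0.013] tw -0.007 mm 26 
   [0.0, 0.062, 0.002] tw -0.000 mm 13 
   [0.0, 0.062, 0.002] tw -0.000 mm 13 
   [0.0, 0.062, 0.002] tw -0.000 mm 13 
   [0.0, 0.062, 0.002] tw -0.000 mm 13
```

Call:
move_arm([
  {"grip": 0.4,"linear": [-0.025,0.12,-0.01],"twist": -0.007},
  {"grip": 0.4,"linear": [-0.03,0.12,-0.01],"twist": -0.007},
  {"grip": 0.4,"linear": [-0.03,0.12,-0.01],"twist": -0.007},
  {"grip": 0.4,"linear": [-0.03,0.1,-0.01],"twist": -0.007},
  {"grip": 0.4,"linear": [0,0.05,0],"twist": 0},
])

```text
clock: 10.55
eef_pos: [0.462, 0.1954, 0.0962]
tool_rot: [-0.452, 0.557, -0.536, 0.445]
ft_force: [0.6, -1.1, 0.0]
grip_width: 0.0513
```

```bash
python3 -c "
from h import *
plan((.462,.191,.040,-12,3),(.462,.191,.0175,-12,4))"
```

```text
t 10.55 p [0.462  0.1954 0.0962] phi -11.2 tilt [-0.028  0.017 -0.999] w 0.0513 F [ 0.6 -1.1  0. ]
   [0.008, 0.093, 0.004] tw 0.002 mm 19 
   [0.008, 0.093, 0.004] tw 0.002 mm 19 
   [0.008, 0.093, 0.004] tw 0.002 mm 19 
   [0.0, 0.028, 0.001] tw -0.000 mm 6 
   [0.0, 0.028, 0.001] tw -0.000 mm 6 
   [0.0, 0.028, 0.001] tw -0.000 mm 6 
   [0.0, 0.028, 0.001] tw -0.000 mm 6
```

Call:
move_arm([
  {"grip": 0.4,"linear": [0.008,0.09,0.004],"twist": 0.002},
  {"grip": 0.4,"linear": [0.008,0.09,0.004],"twist": 0.002},
  {"grip": 0.4,"linear": [0.008,0.09,0.004],"twist": 0.002},
  {"grip": 0.4,"linear": [0,0.03,0],"twist": 0},
  {"grip": 0.4,"linear": [0,0.01,0],"twist": 0},
])

```text
clock: 11.05
eef_pos: [0.4612, 0.1898, 0.0306]
tool_rot: [-0.449, 0.56, -0.539, 0.44]
ft_force: [0.0, 0.0, 0.5]
grip_width: 0.0509
```

Run:
```python
from h import *
plan((.462,.191,.0175,-12,3))
for n in("scene","top"):
    im,d=bot.camera(n);X=cloud(n,d);m=orange(im)
    q=X[m&(abs(X[...,2]-.034)<.010)&(np.hypot(X[...,0]-.462,X[...,1]-.191)<.025)]
    p=X[m&(abs(X[...,2]-.014)<.006)&(np.hypot(X[...,0]-.462,X[...,1]-.191)<.055)]
    for w in(q,p):
        if len(w)>5: c,s,a=cv2.minAreaRect(w[:,:2].astype(np.float32)*1000);print(n,len(w),np.round(c,1),np.round(s,1),round(a,1))
```

```text
t 11.05 p [0.4612 0.1898 0.0306] phi -12.0 tilt [-0.029  0.016 -0.999] w 0.0509 F [0.  0.  0.5]
   [-0.002, 0.022, 0.002] tw -0.000 mm 4 
   [-0.002, 0.022, 0.002] tw -0.000 mm 4 
   [-0.002, 0.022, 0.002] tw -0.000 mm 4 
scene 300 [463.  189.8] [58.7 80.8] 77.7
top 302 [459.  174.7] [27.8 80.8] 77.3
```

Call:
move_arm([
  {"grip": 0.4,"linear": [-0.003,0.025,0.004],"twist": 0},
  {"grip": 0.4,"linear": [-0.002,0.025,0.002],"twist": 0},
  {"grip": 0.4,"linear": [0,0.015,0],"twist": 0},
  {"grip": 0.6,"linear": [0,0,0],"twist": 0},
  {"grip": 1,"linear": [0,0,0],"twist": 0},
])

```text
clock: 11.65
eef_pos: [0.4649, 0.192, 0.0198]
tool_rot: [-0.447, 0.56, -0.539, 0.443]
ft_force: [-0.5, 0.2, 0.4]
grip_width: 0.0234
```

Call:
move_arm([
  {"grip": 1,"linear": [0,0,0],"twist": 0},
  {"grip": 1,"linear": [0,0,0],"twist": 0},
  {"grip": 1,"linear": [0,0,0],"twist": 0},
  {"grip": 1,"linear": [0,-0.03,0],"twist": 0},
  {"grip": 1,"linear": [0,-0.06,0],"twist": 0},
])

```text
clock: 12.15
eef_pos: [0.4639, 0.1911, 0.0377]
tool_rot: [-0.448, 0.56, -0.539, 0.442]
ft_force: [-0.1, 0.1, -0.7]
grip_width: 0.0169
```

```bash
python3 -c "
from h import *
plan((.47,.18,.15,None,5),(.652,.016,.15,18.6,10))"
```

```text
t 12.15 p [0.4639 0.1911 0.0377] phi -12.0 tilt [-0.026  0.017 -1.   ] w 0.0169 F [-0.1  0.1 -0.7]
   [0.008, -0.113, 0.005] tw -0.000 mm 23 
   [0.008, -0.113, 0.005] tw -0.000 mm 23 
   [0.008, -0.113, 0.005] tw -0.000 mm 23 
   [0.008, -0.113, 0.005] tw -0.000 mm 23 
   [0.008, -0.113, 0.005] tw -0.000 mm 23 
   [0.061, -0.004, 0.106] tw -0.027 mm 24 
   [0.067, -0.004, 0.103] tw -0.027 mm 24 
   [0.072, -0.004, 0.099] tw -0.027 mm 24 
   [0.077, -0.004, 0.095] tw -0.027 mm 24 
   [0.082, -0.004, 0.091] tw -0.027 mm 24 
   [0.087, -0.003, 0.086] tw -0.027 mm 24 
   [0.092, -0.003, 0.081] tw -0.027 mm 24 
   [0.096, -0.003, 0.076] tw -0.027 mm 24 
   [0.1, -0.003, 0.071] tw -0.027 mm 24 
   [0.103, -0.003, 0.066] tw -0.027 mm 24
```

Call:
move_arm([
  {"grip": 1,"linear": [0.008,-0.11,0.005],"twist": 0},
  {"grip": 1,"linear": [0.008,-0.12,0.005],"twist": 0},
  {"grip": 1,"linear": [0.008,-0.12,0.005],"twist": 0},
  {"grip": 1,"linear": [0.008,-0.11,0.005],"twist": 0},
  {"grip": 1,"linear": [0.06,-0.08,0.1],"twist": -0.028},
])

```text
clock: 12.65
eef_pos: [0.4844, 0.1668, 0.1521]
tool_rot: [-0.465, 0.547, -0.525, 0.458]
ft_force: [1.0, -0.3, -1.4]
grip_width: 0.0162
```

Call:
move_arm([
  {"grip": 1,"linear": [0.067,0,0.104],"twist": -0.028},
  {"grip": 1,"linear": [0.072,0,0.1],"twist": -0.028},
  {"grip": 1,"linear": [0.077,0,0.096],"twist": -0.028},
  {"grip": 1,"linear": [0.082,0,0.092],"twist": -0.028},
  {"grip": 1,"linear": [0.087,0,0.087],"twist": -0.028},
])

```text
clock: 13.15
eef_pos: [0.5837, 0.085, 0.1596]
tool_rot: [-0.533, 0.471, -0.454, 0.537]
ft_force: [-0.5, 0.7, -0.2]
grip_width: 0.0168
```

```bash
python3 -c "
from h import *
plan((.655,.0145,.125,18.6,5))"
```

```text
t 13.15 p [0.5837 0.085  0.1596] phi 8.4 tilt [-0.014  0.02  -1.   ] w 0.0168 F [-0.5  0.7 -0.2]
   [0.081, 0.032, 0.061] tw -0.018 mm 21 
   [0.083, 0.032, 0.058] tw -0.018 mm 21 
   [0.085, 0.032, 0.055] tw -0.018 mm 21 
   [0.087, 0.032, 0.052] tw -0.018 mm 21 
   [0.089, 0.032, 0.049] tw -0.018 mm 21
```

Call:
move_arm([
  {"grip": 1,"linear": [0.08,0.025,0.06],"twist": -0.018},
  {"grip": 1,"linear": [0.083,0.025,0.058],"twist": -0.018},
  {"grip": 1,"linear": [0.085,0.03,0.055],"twist": -0.018},
  {"grip": 1,"linear": [0.07,0.03,0.045],"twist": -0.016},
  {"grip": 1,"linear": [0.03,0.02,0.02],"twist": -0.01},
])

```text
clock: 13.65
eef_pos: [0.6492, 0.0225, 0.1369]
tool_rot: [-0.567, 0.423, -0.41, 0.576]
ft_force: [1.0, -0.2, -0.4]
grip_width: 0.0163
```

Call:
move_arm([
  {"grip": 1,"linear": [0,0,0],"twist": 0},
  {"grip": 1,"linear": [0,0,0],"twist": 0},
  {"grip": 1,"linear": [0,0.03,0],"twist": 0},
  {"grip": 1,"linear": [0,0.02,0],"twist": 0},
  {"grip": 1,"linear": [0,0,0],"twist": 0},
])

```text
clock: 14.15
eef_pos: [0.6478, 0.0243, 0.1276]
tool_rot: [-0.567, 0.423, -0.41, 0.576]
ft_force: [-0.4, 0.9, -0.9]
grip_width: 0.0165
```

Run:
```python
from h import *
plan((.655,.0145,.090,18.6,4))
for n in("scene","top"):
    im,d,X=heldlid(n,.045); m=orange(im); o,p,R=state()
    q=X[m&(abs(X[...,2]-p[2]+.004)<.008)&(np.hypot(X[...,0]-p[0],X[...,1]-p[1])<.06)]
    if len(q)>30:
        c=q.mean(0); s=np.linalg.lstsq(np.c_[q[:,:2]-c[:2],np.ones(len(q))],q[:,2],rcond=None)[0];print("slope deg",np.round(np.degrees(s[:2]),1),"z",s[2])
    pr=X[m&(abs(X[...,2]-.059)<.007)&(np.hypot(X[...,0]-.655,X[...,1]-.0145)<.06)]
    if len(pr)>20: c,s,a=cv2.minAreaRect(pr[:,:2].astype(np.float32)*1000);print("pot",len(pr),np.round(c,1),np.round(s,1),round(a,1))
    if n=="scene": cv2.imwrite("pics/s4.png",cv2.resize(im[150:280,270:400],None,fx=4,fy=4))
```

```text
t 14.15 p [0.6478 0.0243 0.1276] phi 17.8 tilt [-0.008  0.021 -1.   ] w 0.0165 F [-0.4  0.9 -0.9]
   [0.015, 0.047, 0.005] tw -0.002 mm 10 
   [0.016, 0.047, 0.005] tw -0.002 mm 10 
   [0.016, 0.047, 0.005] tw -0.002 mm 10 
   [0.016, 0.047, 0.005] tw -0.002 mm 10 
scene held 421 rect [649.9  22.4] [83.1 59.8] 17.7 tcp [647.9  24.4 127.9] z-tcp med -0.0059
slope deg [0.5 0.4] z 0.12206790494394007
pot 184 [657.4  15.5] [78.7 58.1] 17.8
top no lid 0
```

View pics/s4.png

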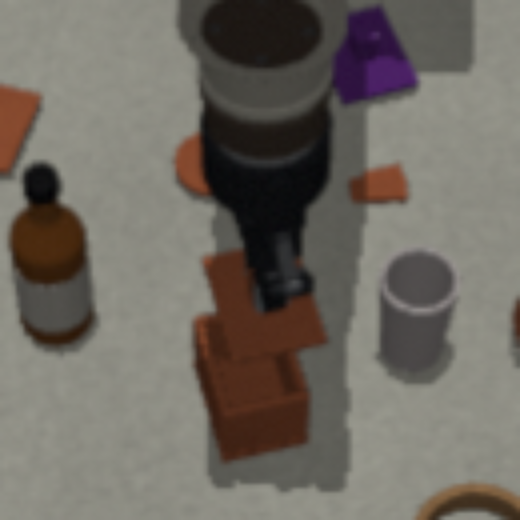

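The crop shows the oblong lid at about (265,305) and its pot at (250,390), with matching orientation (17.7° against about 18.2°) and the lid level. Correcting sideways and going down to just above the rim.

Call:
move_arm([
  {"grip": 1,"linear": [0.018,0.04,0.008],"twist": -0.003},
  {"grip": 1,"linear": [0.018,0.05,0.008],"twist": -0.002},
  {"grip": 1,"linear": [0.013,0.05,0.006],"twist": 0},
  {"grip": 1,"linear": [0,0.03,0],"twist": 0},
  {"grip": 1,"linear": [0,0.01,0],"twist": 0},
])

```text
clock: 14.75
eef_pos: [0.6557, 0.0165, 0.0886]
tool_rot: [-0.569, 0.42, -0.407, 0.578]
ft_force: [-0.7, 0.4, -0.8]
grip_width: 0.0162
```

Run:
```python
from h import *
plan((.6555,.0165,.084,18.4,4))
for n in("scene","top"):
    im,d,X=heldlid(n,.045)
    if n=="scene": cv2.imwrite("pics/s5.png",cv2.resize(im[180:280,280:380],None,fx=5,fy=5))
```

```text
t 14.75 p [0.6557 0.0165 0.0886] phi 18.4 tilt [-0.007  0.021 -1.   ] w 0.0162 F [-0.7  0.4 -0.8]
   [-0.0, 0.006, -0.0] tw 0.000 mm 1 
   [-0.0, 0.006, -0.0] tw 0.000 mm 1 
   [-0.0, 0.006, -0.0] tw 0.000 mm 1 
   [-0.0, 0.006, -0.0] tw 0.000 mm 1 
scene held 411 rect [656.9  14.3] [81.2 60. ] 18.4 tcp [655.5  16.4  88.4] z-tcp med -0.0053
top no lid 0
```

View pics/s5.png

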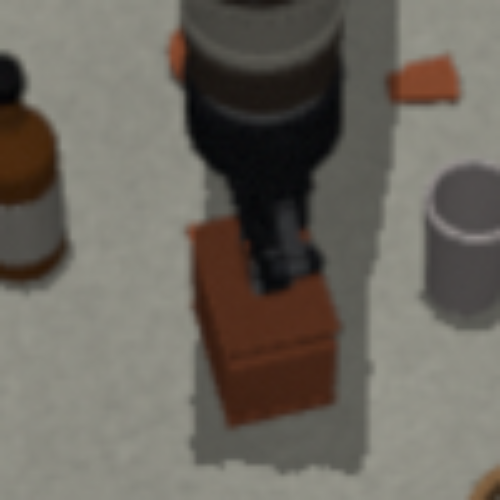

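The lid is at (656.9,14.3), 18.4°, against the pot at about (656,15), 18.4°, so it is aligned. Lowering.

Call:
move_arm([
  {"grip": 1,"linear": [0,0.018,0],"twist": 0},
  {"grip": 1,"linear": [0,0.018,0],"twist": 0},
  {"grip": 1,"linear": [0,0.016,0],"twist": 0},
  {"grip": 1,"linear": [0,0.008,0],"twist": 0},
  {"grip": 1,"linear": [0,0,0],"twist": 0},
])

```text
clock: 15.35
eef_pos: [0.6564, 0.0171, 0.0774]
tool_rot: [-0.569, 0.419, -0.408, 0.579]
ft_force: [-0.6, 0.2, -0.6]
grip_width: 0.0165
```

No contact yet, and the plug is 4 mm in. Continuing.

Call:
move_arm([
  {"grip": 1,"linear": [0,0.008,0],"twist": 0},
  {"grip": 1,"linear": [0,0.008,0],"twist": 0},
  {"grip": 1,"linear": [0,0.005,0],"twist": 0},
  {"grip": 1,"linear": [0,0,0],"twist": 0},
  {"grip": 1,"linear": [0,0,0],"twist": 0},
])

```text
clock: 15.85
eef_pos: [0.657, 0.0172, 0.0752]
tool_rot: [-0.568, 0.418, -0.408, 0.579]
ft_force: [0.0, -0.4, -0.3]
grip_width: 0.0165
```

Call:
move_arm([
  {"grip": 1,"linear": [-0.002,0.007,0],"twist": 0},
  {"grip": 1,"linear": [0,0.007,0],"twist": 0},
  {"grip": 1,"linear": [0,0.004,0],"twist": 0},
  {"grip": 1,"linear": [0,0,0],"twist": 0},
  {"grip": 1,"linear": [0,0,0],"twist": 0},
])

```text
clock: 16.35
eef_pos: [0.6572, 0.0173, 0.075]
tool_rot: [-0.568, 0.417, -0.409, 0.579]
ft_force: [0.0, 0.1, 2.1]
grip_width: 0.0165
```

Contact at the expected height with about 3 N. Releasing.

Call:
move_arm([
  {"grip": 0.9,"linear": [0,0,0],"twist": 0},
  {"grip": 0.7,"linear": [0,0,0],"twist": 0},
  {"grip": 0.5,"linear": [0,0,0],"twist": 0},
  {"grip": 0.4,"linear": [0,0,0],"twist": 0},
  {"grip": 0.4,"linear": [0,0,0],"twist": 0},
])

```text
clock: 16.85
eef_pos: [0.6574, 0.0174, 0.0737]
tool_rot: [-0.568, 0.418, -0.409, 0.579]
ft_force: [0.5, -0.1, -0.1]
grip_width: 0.0513
```

Call:
move_arm([
  {"grip": 0.4,"linear": [0,-0.05,0],"twist": 0},
  {"grip": 0.4,"linear": [0,-0.1,0],"twist": 0},
  {"grip": 0.4,"linear": [0,-0.12,0],"twist": 0},
  {"grip": 0.4,"linear": [0,-0.12,0],"twist": 0},
  {"grip": 0.4,"linear": [0,-0.1,0],"twist": 0},
])

```text
clock: 17.35
eef_pos: [0.6549, 0.0154, 0.1726]
tool_rot: [-0.57, 0.42, -0.407, 0.578]
ft_force: [-0.3, -1.2, -0.3]
grip_width: 0.0514
```

Run:
```python
from h import *
plan((.463,-.022,.12,18.5,8))
lidcheck(.656,.015,.068,.055)
```

```text
t 17.35 p [0.6549 0.0154 0.1726] phi 18.5 tilt [-0.009  0.02  -1.   ] w 0.0514 F [-0.3 -1.2 -0.3]
   [-0.015, 0.033, -0.121] tw -0.000 mm 25 
   [-0.015, 0.033, -0.121] tw -0.000 mm 25 
   [-0.015, 0.033, -0.121] tw -0.000 mm 25 
   [-0.015, 0.033, -0.121] tw -0.000 mm 25 
   [-0.015, 0.033, -0.121] tw -0.000 mm 25 
   [-0.015, 0.033, -0.121] tw -0.000 mm 25 
   [-0.015, 0.033, -0.121] tw -0.000 mm 25 
   [-0.015, 0.033, -0.121] tw -0.000 mm 25 
scene 544 rect [658.7  15.4] [82.3 59.8] 18.9 z 0.0683 slope deg [-0.4  0.1] knob [0.6583 0.0155 0.092 ]
top few 0
```

The oblong lid is home: plate top at 68.3 mm against 68 mm expected, level. Next is the small lid.

Call:
move_arm([
  {"grip": 0.4,"linear": [-0.015,0.02,-0.12],"twist": 0},
  {"grip": 0.4,"linear": [-0.015,0.03,-0.125],"twist": 0},
  {"grip": 0.4,"linear": [-0.015,0.03,-0.125],"twist": 0},
  {"grip": 0.4,"linear": [-0.015,0.03,-0.125],"twist": 0},
  {"grip": 0.4,"linear": [-0.015,0.03,-0.125],"twist": 0},
])

```text
clock: 17.95
eef_pos: [0.5335, -0.0091, 0.1444]
tool_rot: [-0.568, 0.416, -0.409, 0.58]
ft_force: [0.1, -1.1, 0.4]
grip_width: 0.0511
```

```bash
python3 -c "
from h import *
plan((.463,-.022,.08,18.5,4))"
```

```text
t 17.95 p [ 0.5335 -0.0091  0.1444] phi 18.5 tilt [ 0.002  0.021 -1.   ] w 0.0511 F [ 0.1 -1.1  0.4]
   [-0.011, 0.08, -0.089] tw 0.000 mm 24 
   [-0.011, 0.08, -0.089] tw 0.000 mm 24 
   [-0.011, 0.08, -0.089] tw 0.000 mm 24 
   [-0.011, 0.08, -0.089] tw 0.000 mm 24
```

Call:
move_arm([
  {"grip": 0.4,"linear": [-0.011,0.07,-0.089],"twist": 0},
  {"grip": 0.4,"linear": [-0.011,0.08,-0.089],"twist": 0},
  {"grip": 0.4,"linear": [-0.011,0.08,-0.089],"twist": 0},
  {"grip": 0.4,"linear": [-0.009,0.06,-0.07],"twist": 0},
  {"grip": 0.4,"linear": [0,0.03,-0.01],"twist": 0},
])

```text
clock: 18.45
eef_pos: [0.4564, -0.0226, 0.076]
tool_rot: [-0.568, 0.418, -0.408, 0.579]
ft_force: [-0.1, 0.3, -0.8]
grip_width: 0.0509
```

```bash
python3 -c "
from h import *
plan((.463,-.022,.03,18.5,4))"
```

```text
t 18.45 p [ 0.4564 -0.0226  0.076 ] phi 18.5 tilt [-0.002  0.021 -1.   ] w 0.0509 F [-0.1  0.3 -0.8]
   [0.003, 0.057, 0.008] tw -0.000 mm 12 
   [0.003, 0.057, 0.008] tw -0.000 mm 12 
   [0.003, 0.057, 0.008] tw -0.000 mm 12 
   [0.003, 0.057, 0.008] tw -0.000 mm 12
```

Call:
move_arm([
  {"grip": 0.4,"linear": [0.004,0.05,0.012],"twist": 0},
  {"grip": 0.4,"linear": [0.003,0.06,0.01],"twist": 0},
  {"grip": 0.4,"linear": [0.003,0.06,0.01],"twist": 0},
  {"grip": 0.4,"linear": [0,0.03,0],"twist": 0},
  {"grip": 0.4,"linear": [0,0,0],"twist": 0},
])

```text
clock: 18.95
eef_pos: [0.4675, -0.0212, 0.0335]
tool_rot: [-0.568, 0.417, -0.409, 0.58]
ft_force: [0.6, 0.3, 0.6]
grip_width: 0.0512
```

```bash
python3 -c "
from h import *
plan((.463,-.022,.0185,18.5,3))
lidcheck(.463,-.022,.014,.04)"
```

```text
t 18.95 p [ 0.4675 -0.0212  0.0335] phi 18.5 tilt [ 0.002  0.021 -1.   ] w 0.0512 F [0.6 0.3 0.6]
   [-0.001, 0.025, -0.008] tw 0.000 mm 5 
   [-0.001, 0.025, -0.008] tw 0.000 mm 5 
   [-0.001, 0.025, -0.008] tw 0.000 mm 5 
scene 127 rect [466.4 -27. ] [60.3 44. ] 49.5 z 0.0143 slope deg [0.56 2.1 ] knob [ 0.4634 -0.0293  0.0372]
top few 0
```

Call:
move_arm([
  {"grip": 0.4,"linear": [-0.001,0.03,-0.01],"twist": 0},
  {"grip": 0.4,"linear": [-0.001,0.028,-0.01],"twist": 0},
  {"grip": 0.4,"linear": [0,0.016,-0.003],"twist": 0},
  {"grip": 0.6,"linear": [0,0,0],"twist": 0},
  {"grip": 1,"linear": [0,0,0],"twist": 0},
])

```text
clock: 19.55
eef_pos: [0.4643, -0.0222, 0.0196]
tool_rot: [-0.567, 0.416, -0.411, 0.581]
ft_force: [-0.1, 1.0, 0.9]
grip_width: 0.0231
```

Call:
move_arm([
  {"grip": 1,"linear": [0,0,0],"twist": 0},
  {"grip": 1,"linear": [0,0,0],"twist": 0},
  {"grip": 1,"linear": [0,0,0],"twist": 0},
  {"grip": 1,"linear": [0,-0.03,0],"twist": 0},
  {"grip": 1,"linear": [0,-0.06,0],"twist": 0},
])

```text
clock: 20.05
eef_pos: [0.4631, -0.0225, 0.0375]
tool_rot: [-0.567, 0.416, -0.41, 0.581]
ft_force: [0.1, 1.0, -1.0]
grip_width: 0.0153
```

```bash
python3 -c "
from h import *
plan((.463,-.01,.15,None,5),(.50,.20,.15,None,7),(.590,.2235,.14,None,4))"
```

```text
t 20.05 p [ 0.4631 -0.0225  0.0375] phi 18.5 tilt [ 0.003  0.021 -1.   ] w 0.0153 F [ 0.1  1.  -1. ]
   [-0.014, -0.112, 0.005] tw -0.000 mm 23 
   [-0.014, -0.112, 0.005] tw -0.000 mm 23 
   [-0.014, -0.112, 0.005] tw -0.000 mm 23 
   [-0.014, -0.112, 0.005] tw -0.000 mm 23 
   [-0.014, -0.112, 0.005] tw -0.000 mm 23 
   [-0.134, 0.003, 0.073] tw -0.000 mm 30 
   [-0.134, 0.003, 0.073] tw -0.000 mm 30 
   [-0.134, 0.003, 0.073] tw -0.000 mm 30 
   [-0.134, 0.003, 0.073] tw -0.000 mm 30 
   [-0.134, 0.003, 0.073] tw -0.000 mm 30 
   [-0.134, 0.003, 0.073] tw -0.000 mm 30 
   [-0.134, 0.003, 0.073] tw -0.000 mm 30 
   [0.008, 0.013, 0.116] tw -0.000 mm 23 
   [0.008, 0.013, 0.116] tw -0.000 mm 23 
   [0.008, 0.013, 0.116] tw -0.000 mm 23 
   [0.008, 0.013, 0.116] tw -0.000 mm 23
```

Call:
move_arm([
  {"grip": 1,"linear": [-0.014,-0.11,0.005],"twist": 0},
  {"grip": 1,"linear": [-0.014,-0.12,0.005],"twist": 0},
  {"grip": 1,"linear": [-0.014,-0.12,0.005],"twist": 0},
  {"grip": 1,"linear": [-0.014,-0.11,0.005],"twist": 0},
  {"grip": 1,"linear": [-0.1,-0.07,0.06],"twist": 0},
])

```text
clock: 20.55
eef_pos: [0.4665, 0.009, 0.149]
tool_rot: [-0.567, 0.418, -0.41, 0.579]
ft_force: [0.4, 0.6, -1.1]
grip_width: 0.0159
```

Call:
move_arm([
  {"grip": 1,"linear": [-0.134,0,0.073],"twist": 0},
  {"grip": 1,"linear": [-0.134,0,0.073],"twist": 0},
  {"grip": 1,"linear": [-0.134,0,0.073],"twist": 0},
  {"grip": 1,"linear": [-0.134,0,0.073],"twist": 0},
  {"grip": 1,"linear": [-0.134,0,0.073],"twist": 0},
])

```text
clock: 21.05
eef_pos: [0.4974, 0.1629, 0.1591]
tool_rot: [-0.564, 0.417, -0.415, 0.58]
ft_force: [0.7, -0.9, -1.3]
grip_width: 0.0153
```

```bash
python3 -c "
from h import *
plan((.5945,.2235,.135,None,6))"
```

```text
t 21.05 p [0.4974 0.1629 0.1591] phi 18.0 tilt [ 0.012  0.021 -1.   ] w 0.0153 F [ 0.7 -0.9 -1.3]
   [-0.023, 0.022, 0.092] tw -0.000 mm 19 
   [-0.023, 0.022, 0.092] tw -0.000 mm 19 
   [-0.023, 0.022, 0.092] tw -0.000 mm 19 
   [-0.023, 0.022, 0.092] tw -0.000 mm 19 
   [-0.023, 0.022, 0.092] tw -0.000 mm 19 
   [-0.023, 0.022, 0.092] tw -0.000 mm 19
```

Call:
move_arm([
  {"grip": 1,"linear": [-0.018,0.015,0.095],"twist": 0},
  {"grip": 1,"linear": [-0.022,0.02,0.1],"twist": 0},
  {"grip": 1,"linear": [-0.022,0.02,0.1],"twist": 0},
  {"grip": 1,"linear": [-0.022,0.025,0.1],"twist": 0},
  {"grip": 1,"linear": [-0.02,0.025,0.09],"twist": 0},
])

```text
clock: 21.55
eef_pos: [0.5848, 0.2201, 0.1429]
tool_rot: [-0.564, 0.414, -0.413, 0.583]
ft_force: [0.3, -0.5, 0.0]
grip_width: 0.0156
```

Call:
move_arm([
  {"grip": 1,"linear": [0,0,0.02],"twist": 0},
  {"grip": 1,"linear": [0,0,0],"twist": 0},
  {"grip": 1,"linear": [0,0.03,0],"twist": 0},
  {"grip": 1,"linear": [0,0.02,0],"twist": 0},
  {"grip": 1,"linear": [0,0,0],"twist": 0},
])

```text
clock: 22.05
eef_pos: [0.5879, 0.2212, 0.1321]
tool_rot: [-0.565, 0.415, -0.412, 0.582]
ft_force: [-0.9, 0.6, -0.6]
grip_width: 0.0152
```

Run:
```python
from h import *
plan((.5945,.2235,.092,None,4))
o,p,R=state()
for n in("scene","top"):
    im,d,X=heldlid(n,.030); m=orange(im)
    edge(n,p[2]-.005,.030,p[:2],im)
    q=X[m&(abs(X[...,2]-p[2]+.004)<.008)&(np.hypot(X[...,0]-p[0],X[...,1]-p[1])<.045)]
    if len(q)>30:
        c=q.mean(0); s=np.linalg.lstsq(np.c_[q[:,:2]-c[:2],np.ones(len(q))],q[:,2],rcond=None)[0];print("slope deg",np.round(np.degrees(s[:2]),1),"z",s[2])
for n in("scene","top"): edge(n,.062,.029,(.5945,.2235),cv2.imread(f"pics/{n}0.png"))
```

```text
t 22.05 p [0.5879 0.2212 0.1321] phi 18.4 tilt [ 0.012  0.022 -1.   ] w 0.0152 F [-0.9  0.6 -0.6]
   [0.001, 0.05, 0.008] tw -0.000 mm 10 
   [0.001, 0.05, 0.008] tw -0.000 mm 10 
   [0.001, 0.05, 0.008] tw -0.000 mm 10 
   [0.001, 0.05, 0.008] tw -0.000 mm 10 
scene held 200 rect [594.9 218. ] [55.3 44.4] 69.0 tcp [588.  221.2 132.3] z-tcp med -0.0057
scene edge centre [589.5 223.4] n 17 rms 0.0007 arc hist [2 6 7 1 1 0 0 0]
slope deg [-0.8  1.1] z 0.12642950054150398
top held 175 rect [593.2 205.9] [54.2 24.4] 17.5 tcp [588.3 221.4 132.6] z-tcp med -0.0066
top edge centre [585.2 218.1] n 14 rms 0.0011 arc hist [2 0 1 9 2 0 0 0]
slope deg [-0.9  4.4] z 0.1261729818285269
scene edge centre [597.3 222.8] n 29 rms 0.0010 arc hist [8 5 1 0 0 3 5 7]
top edge centre [592.8 221.5] n 37 rms 0.0009 arc hist [0 0 0 8 8 9 7 5]
```

Call:
move_arm([
  {"grip": 1,"linear": [0.002,0.045,0.013],"twist": 0},
  {"grip": 1,"linear": [0.002,0.055,0.013],"twist": 0},
  {"grip": 1,"linear": [0,0.055,0.01],"twist": 0},
  {"grip": 1,"linear": [0,0.035,0],"twist": 0},
  {"grip": 1,"linear": [0,0.01,0],"twist": 0},
])

```text
clock: 22.65
eef_pos: [0.5965, 0.2237, 0.0896]
tool_rot: [-0.564, 0.414, -0.413, 0.583]
ft_force: [-0.4, 0.5, -0.2]
grip_width: 0.0156
```

Run:
```python
from h import *
plan((.5953,.2229,.086,None,4))
o,p,R=state()
for n in("scene","top"):
    im,d,X=heldlid(n,.030)
    edge(n,p[2]-.005,.030,p[:2],im)
    if n=="scene": cv2.imwrite("pics/s6.png",cv2.resize(im[180:270,365:455],None,fx=6,fy=6,interpolation=cv2.INTER_CUBIC))
```

```text
t 22.65 p [0.5965 0.2237 0.0896] phi 18.4 tilt [ 0.013  0.023 -1.   ] w 0.0156 F [-0.4  0.5 -0.2]
   [0.001, 0.004, -0.002] tw -0.000 mm 1 
   [0.001, 0.004, -0.002] tw -0.000 mm 1 
   [0.001, 0.004, -0.002] tw -0.000 mm 1 
   [0.001, 0.004, -0.002] tw -0.000 mm 1 
scene held 196 rect [603.7 219.9] [54.9 43.7] 64.0 tcp [596.3 223.7  89.4] z-tcp med -0.0052
scene edge centre [604.  220.9] n 17 rms 0.0014 arc hist [5 2 2 0 0 4 4 0]
top held 151 rect [599. 208.] [51.6 25.6] 12.3 tcp [596.6 223.8  90.2] z-tcp med -0.0073
top edge centre [592.9 220.7] n 12 rms 0.0012 arc hist [2 0 3 7 0 0 0 0]
```

View pics/s6.png

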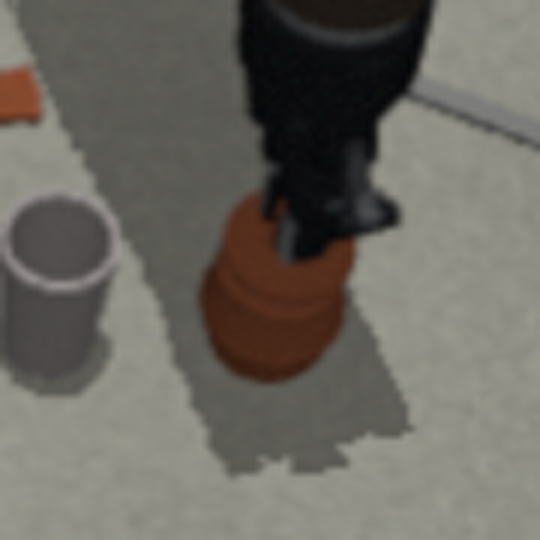

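The crop shows the lid at (288,250) over the small pot at (275,320). The circle fit mixes lid and pot, so I'll compare projected silhouette extents instead.

Run:
```python
from h import *
p=P("scene")
def ext(x,y,z,r):
    a=np.linspace(0,6.28,721);w=np.c_[x+r*np.cos(a),y+r*np.sin(a),0*a+z]
    u=cv2.projectPoints(w,cv2.Rodrigues(p[2])[0],p[3],p[0],p[1])[0][:,0]
    u=(u-[365,180]+.5)*6-.5; return np.round([u[:,0].min(),u[:,0].max(),u[:,1].min(),u[:,1].max()],0)
print("pot belly",ext(.5945,.223,.031,.034)); print("rim",ext(.5945,.223,.062,.029)); print("lid top at tcp",ext(.5955,.2237,.084,.030),"bottom",ext(.5955,.2237,.0785,.030))
im=cv2.imread("pics/scene0.png"); o=orange(im); s=o[180:270,365:455]; v,u=np.nonzero(s)
k=(abs(u-45)<18)&(abs(v-48)<18); print("pot orig ext",(np.array([u[k].min(),u[k].max()+1])*6),(np.array([v[k].min(),v[k].max()+1])*6))
c=cv2.resize(cv2.imread("pics/s6.png"),None,fx=1/6,fy=1/6,interpolation=cv2.INTER_AREA);m=orange(c)
for r in range(30,64,2):
    w=np.nonzero(m[r,25:65])[0]+25
    if len(w): print(r*6,w.min()*6,w.max()*6+6,end=" | ")
```

```text
pot belly [197. 348. 242. 369.]
rim [216. 347. 213. 322.]
lid top at tcp [221. 358. 185. 299.] bottom [220. 357. 192. 306.]
pot orig ext [204 342] [216 384]
204 240 288 | 216 234 264 | 228 228 276 | 240 222 354 | 252 222 354 | 264 216 348 | 276 204 342 | 288 204 342 | 300 204 342 | 312 204 342 | 324 210 336 | 336 210 330 | 348 216 324 | 360 228 312 | 372 246 294 |
```

The silhouettes match the model, so the lid is centred within about 1 mm. Lowering.

Call:
move_arm([
  {"grip": 1,"linear": [0.001,0.018,-0.005],"twist": 0},
  {"grip": 1,"linear": [0.001,0.018,-0.002],"twist": 0},
  {"grip": 1,"linear": [0,0.018,0],"twist": 0},
  {"grip": 1,"linear": [0,0.01,0],"twist": 0},
  {"grip": 1,"linear": [0,0,0],"twist": 0},
])

```text
clock: 23.25
eef_pos: [0.5962, 0.2236, 0.0777]
tool_rot: [-0.563, 0.414, -0.413, 0.584]
ft_force: [1.0, -0.4, 0.6]
grip_width: 0.0153
```

Call:
move_arm([
  {"grip": 1,"linear": [0,0.009,-0.001],"twist": 0},
  {"grip": 1,"linear": [0,0.008,0],"twist": 0},
  {"grip": 1,"linear": [0,0.006,0],"twist": 0},
  {"grip": 1,"linear": [0,0,0],"twist": 0},
  {"grip": 1,"linear": [0,0,0],"twist": 0},
])

```text
clock: 23.75
eef_pos: [0.5958, 0.2236, 0.0739]
tool_rot: [-0.563, 0.414, -0.413, 0.584]
ft_force: [-0.8, -0.4, 0.9]
grip_width: 0.0157
```

Call:
move_arm([
  {"grip": 1,"linear": [0,0.004,0],"twist": 0},
  {"grip": 1,"linear": [0,0,0],"twist": 0},
  {"grip": 0.8,"linear": [0,0,0],"twist": 0},
  {"grip": 0.6,"linear": [0,0,0],"twist": 0},
  {"grip": 0.4,"linear": [0,0,0],"twist": 0},
])

```text
clock: 24.25
eef_pos: [0.5964, 0.2238, 0.0735]
tool_rot: [-0.563, 0.413, -0.413, 0.584]
ft_force: [0.4, -0.6, 0.5]
grip_width: 0.0457
```

Call:
move_arm([
  {"grip": 0.4,"linear": [0,0,0],"twist": 0},
  {"grip": 0.4,"linear": [0,-0.06,0],"twist": 0},
  {"grip": 0.4,"linear": [0,-0.12,0],"twist": 0},
  {"grip": 0.4,"linear": [0,-0.15,0],"twist": 0},
  {"grip": 0.4,"linear": [0,-0.15,0],"twist": 0},
])

```text
clock: 24.75
eef_pos: [0.5917, 0.2203, 0.168]
tool_rot: [-0.566, 0.416, -0.411, 0.581]
ft_force: [1.1, -0.1, 0.2]
grip_width: 0.0512
```

```bash
python3 -c "
from h import *
plan((.40,.20,.25,None,5))
lidcheck(.595,.223,.068,.045)"
```

```text
t 24.75 p [0.5917 0.2203 0.168 ] phi 18.4 tilt [ 0.007  0.02  -1.   ] w 0.0512 F [ 1.1 -0.1  0.2]
   [-0.043, -0.084, -0.187] tw -0.000 mm 42 
   [-0.043, -0.084, -0.187] tw -0.000 mm 42 
   [-0.043, -0.084, -0.187] tw -0.000 mm 42 
   [-0.043, -0.084, -0.187] tw -0.000 mm 42 
   [-0.043, -0.084, -0.187] tw -0.000 mm 42 
scene 261 rect [596.1 222.9] [56.9 55.2] 28.4 z 0.0682 slope deg [-0.85 -0.38] knob [0.5961 0.2224 0.0913]
top 310 rect [598.2 219.3] [57.  47.3] 21.2 z 0.0673 slope deg [0.37 0.51] knob [0.5964 0.2244 0.0909]
```

The small lid is home: plate top at 68 mm, level. I'm retracting for a full final check.

Call:
move_arm([
  {"grip": 0.4,"linear": [-0.04,-0.08,-0.17],"twist": 0},
  {"grip": 0.4,"linear": [-0.04,-0.08,-0.18],"twist": 0},
  {"grip": 0.4,"linear": [-0.04,-0.08,-0.18],"twist": 0},
  {"grip": 0.4,"linear": [-0.04,-0.05,-0.15],"twist": 0},
  {"grip": 0.4,"linear": [0,0,-0.05],"twist": 0},
])

```text
clock: 25.35
eef_pos: [0.4425, 0.2038, 0.2284]
tool_rot: [-0.563, 0.414, -0.414, 0.584]
ft_force: [0.7, 0.2, -0.2]
grip_width: 0.0509
```

Call:
move_arm([
  {"grip": 0.4,"linear": [0,0,0],"twist": 0},
  {"grip": 0.4,"linear": [0,0,0],"twist": 0},
  {"grip": 0.4,"linear": [0,0,0],"twist": 0},
  {"grip": 0.4,"linear": [0,0,0],"twist": 0},
  {"grip": 0.4,"linear": [0,0,0],"twist": 0},
])

```text
clock: 25.85
eef_pos: [0.445, 0.2039, 0.2277]
tool_rot: [-0.562, 0.414, -0.414, 0.584]
ft_force: [0.7, -0.0, -1.0]
grip_width: 0.0512
```

Run:
```python
from h import *
plan()
for a in((.632,-.241,.080,.05),(.656,.015,.068,.055),(.595,.223,.068,.045),(.438,-.2,.014,.06)): lidcheck(*a)
im,_=bot.camera("scene"); cv2.imwrite("pics/end.png",cv2.resize(im[130:300,180:500],None,fx=2.5,fy=2.5))
```

```text
t 25.85 p [0.445  0.2039 0.2277] phi 18.3 tilt [ 0.019  0.024 -1.   ] w 0.0512 F [ 0.7 -0.  -1. ]
scene 566 rect [ 634.3 -241.8] [80.6 77.4] 55.7 z 0.0801 slope deg [-0.21 -0.27] knob [ 0.6322 -0.2421  0.1032]
top 739 rect [ 633.4 -242.4] [78.8 78.4] 83.9 z 0.0788 slope deg [ 0.45 -0.29] knob [ 0.6313 -0.2401  0.1027]
scene 544 rect [657.2  14.7] [84.6 59.7] 18.7 z 0.0682 slope deg [-0.21  0.01] knob [0.6584 0.0159 0.092 ]
top 690 rect [657.9  15.3] [81.1 60.6] 19.1 z 0.0675 slope deg [0.56 0.19] knob [0.6596 0.0151 0.091 ]
scene 270 rect [596.7 223. ] [56.4 56.9] 25.2 z 0.0683 slope deg [-0.59  0.39] knob [0.5965 0.2222 0.0914]
top 376 rect [595.6 223.5] [56.8 55.9] 89.4 z 0.0674 slope deg [1.17 0.17] knob [0.5961 0.2241 0.0907]
scene 436 rect [ 437.3 -200.9] [76.7 77.5] 77.3 z 0.0147 slope deg [ 0.29 -0.13] knob [ 0.4378 -0.1998  0.0378]
top 760 rect [ 437.8 -199.7] [74.3 74.7] 77.8 z 0.0132 slope deg [-0.04  0.37] knob [ 0.4381 -0.1992  0.037 ]
```

View pics/end.png

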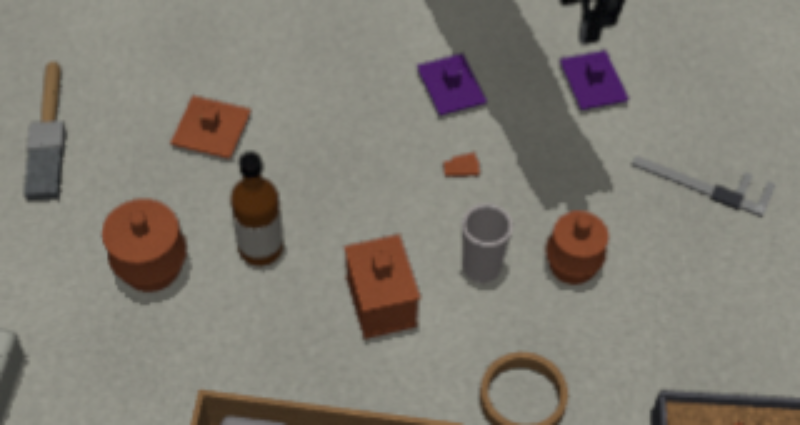

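All three lids are home: big (145,235), oblong (382,275), small (577,235). The spare at (210,125) and the other things on the bench are where they were. Handing in.

```bash
python3 -c "
from workcell import bot
print(bot.job_done())"
```

```text
the job is handed in; nothing more can be done
None
```

The three lids are on their own pots, and I handed the job in at about 26 s of the 72 s allowed. I moved the big lid from the oblong pot to the big pot, then took the oblong and small lids from the bench to their pots. Each was lowered slowly, and the contact force at the wrist stayed under about 4 N in the readings.

**Final checks, both cameras:**

| Lid | Plate top measured | Expected |
|---|---|---|
| Big | 79–80 mm | 80 mm |
| Oblong | 67.5–68 mm | 68 mm |
| Small | 67–68 mm | 68 mm |

- **Level:** the measured slopes were up to about 1.2°, which is roughly the depth noise. The cameras disagreed on the sign of the small slopes.
- **Left alone:** the spare lid measured within about 1 mm of its start. In the last picture the bottle, beaker, sherd, brush, caliper, tape and purple look-alikes all looked undisturbed, but I did not measure them. The pots match their first measurements within about 3 mm.

**What disagreed:**
- The tool tilt crept to about 2–3° while carrying the big lid and lifting away from it, so that lid settled level only on release.
- The top camera was often blocked by the arm.
- The circle fit for the small lid mixed lid and pot, so I checked its alignment by silhouette extents instead.

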